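# Fit up a pipe to a flange in the yoke vise

### The job

Fit this pipe up for tacking: slide it along its vees until its end butts against the neck of the bolted flange, then screw the vise jaw down by its T-handle (clockwise) until the screw comes hard home with the pipe nipped. Then back the screw off a quarter turn so that the pipe lies free to be rolled, still butted, and finish still gripping the T-handle, without letting go. Leave the chipping hammer, wire brush, magnet and pipe cap where they lie.

Things in the scene. Friction and masses are not known exactly. Their poses are not given: they have to be found in the camera images.
- jig: Fixed steel fit-up jig, base plate 150 x 340 x 12 mm. Origin on the bench under the screw axis; z up, y along the pipe from flange to free tail. At the origin a blue yoke vise: posts out to x +-68 mm, bridge top z = 184 mm (boss 196), 36 mm deep in y. Pipe axis at x 0, z 90 mm, in 90 degree vees at y -25..25 and 105..125 mm. Plate ends at y = 140 mm. Place and yaw vary.
- flange_face (a point): Centre of the flat weld end (42.4 mm across) of the neck of the grey flange that is bolted to the jig's upright plate; at y = -116 mm, z = 90 mm in the jig; axes as the jig's. The pipe end has to come up against this face. Flange disc 140 mm across, 24 to 42 mm behind the face.
- pipe: Loose grey steel pipe, 42.4 mm outside diameter, 260 mm long, about 0.8 kg, lying in the vees. Origin at its middle on its axis; its y axis runs along the pipe, away from the flange. It starts 20 to 60 mm short of the flange. It needs about 4 to 10 N to slide. It may roll.
- pipe_butt (a point): Centre of the pipe's end face towards the flange.
- pipe_tail (a point): Centre of the pipe's other, free end face, which stands clear beyond the vee rest and the base plate with nothing under or beside it; it can be pushed there, or the pipe gripped near it.
- jaw: Steel upper jaw of the vise (48 x 44 mm), which the screw carries up and down, 6 mm a turn, without turning. It meets the pipe about 0.4 rad before the screw is home. Origin on the screw's axis, on the pipe's axis when the jaw just meets the pipe. The screw and handle belong to it when contact is judged.
- handle_grip (a point): Middle of the steel T-handle, on the screw's vertical axis, 110 mm long (along this point's x axis), 18 mm wide, 22 mm tall with this point at mid height; about 235 mm above the bench, rising 6 mm a turn. The 16 mm screw runs down from it, about 30 mm of it free above the vise's boss. Turns with the screw.
- screw (a joint): Angle of the screw in rad: 0 is home (a hard stop), growing anticlockwise seen from above as it is backed off. Clockwise screws the jaw down. Friction about 0.08 N m, nothing more is felt until the hard stop; it stays where it is left. Starts 2.2 to 3.6 rad from home.
- hammer: Bystander: chipping hammer, red grip, about 250 mm long, lying. Origin on the bench at mid length.
- wirebrush: Bystander: wire brush with wooden back, 270 mm long. Origin under its middle.
- magnet: Bystander: red L-shaped welding magnet, legs 110 and 145 mm, 18 mm thick. Origin under the middle of its first leg.
- cap: Bystander: dark domed steel pipe cap, 60 mm across, 44 mm high. Origin under its middle.

How it is judged:
By the outcome, as a careful person would: the job done as asked, in the order asked, and still so for the second after the job is handed in, while the arm keeps its last pose, push and grip.
It also fails if it takes over 72 s, if anything falls off the work surface, if the arm or the gripper's body presses on something with over 40 N, if the wrist force passes 120 N, or if a joint passes its speed limit or range.

### The arm

A 6-joint arm with a two-finger parallel gripper is mounted at the origin on the work surface. World frame = base frame: x ahead of the robot, y to its left, z up, the work surface at z = 0. Lengths are in mm, angles in rad, forces in N, time in s.
With the tool pointing down it reaches from about 275 to 1000 mm from the base axis. Payload 8.4 kg.
Tool frame: the origin (TCP) lies between the finger pads; the fingertips stand r.nose_length ahead of it and the grasp point (between the pads) lies 8 mm behind it (r.nose_length is the distance from the TCP to the fingertips, in mm); y points along the fingers, x is the direction in which the jaws open and shut, and the axes are right-handed (so a half turn about y gives the same grasp; the last joint's range is limited). The gripper opens to 85 mm and grips with 20 to 120 N. Pads are 22 mm wide; open, the fingers measure 114 mm over their backs; the gripper's body (76 mm by 85 mm) begins 54 mm behind the grasp point. The pads swing forward as they close: fully open they stand 13 mm farther back than shut.
Start: joints at [-1.303, 0.353, 1.633, -0, 1.155, -0.002], TCP at [166.585, -602.393, 215.081] pointing down, gripper open.
Joint ranges: [-2.63, 2.63], [-0.92, 2.1], [0.06, 2.66], [-1.3, 4.44], [0, 2.69], [-3.02, 3.02]. Speed limits (rad/s): [2.22, 2.22, 2.79, 3.14, 3.14, 3.14].

### API

Orientations are given as [roll, pitch, yaw] about the fixed x, y, z axes, in that order (R = Rz(yaw) Ry(pitch) Rx(roll)).
In Python, from rig import r, cams, order gives the robot as it stands. The module is installed in compiled form; this text tells all that it offers.
- The arm moves only by the shell command python3 -m crank 'ROWS' [FORCE]. ROWS is JSON, a list of rows, each a list of 7 numbers: the turn, a rotation vector about the tool's x, y, z in degrees, then the shift along the tool's x, y, z in cm, then the opening, from -1 (shut) to 1 (fully open). A call has exactly 10 rows; each row shifts and turns the pose as measured when the row begins, along the tool's axes as they then stand; what a row does not reach is not made up. A row lasts 1/12 s, in which the tool goes at most 41.7 mm and 7.16 degrees, less where a joint would pass 70% of its speed; a pose out of reach is approached as far as the arm can. A call with a gripper value outside its range is refused whole. The fingers move at their own pace and stop on an object; FORCE is the grip in N (left out, the last holds). Time passes only in rows, so rows that do not move let the fingers close, or fill a call up. It gives the time, the measured TCP pose, the force and the opening at its end, in the units of the state.
- r.sense(): the state, without advancing time (a new reading comes with each control period).
- cams.grab_frame(name): name is "side" or "top"; returns the picture (400x640x3 uint8, blue, green, red); there is no depth.
- cams.camera_info(name): a dict with "intrinsics" (3x3 intrinsics, pixels), "view" (4x4, takes a point from world to camera coordinates). Camera axes: x right, y up, looking along -z (the intrinsics and any distortion apply to the point x, -y, -z); pixel columns grow to the right and rows downward; lengths in mm; the calibration is good to about 2 mm. A picture is of the moment at which its call begins. camera_info takes no time and is no camera call.
- order.sign_off(): hands the job in, once; it reports no verdict.
The state is a dict: "clock": time; "qpos": joint angles; "qvel": joint speeds; "joint_efforts": joint torques, N m; "eef_pos": TCP position; "tcp_rot": TCP orientation; "contact_force": force on the tool from outside, world axes, zero at the start; "wrist_torque": the same for the moment, N m; "opening": opening from 0.0 (shut) to 1.0 (fully open).
Only numpy, scipy, OpenCV 4.12 (cv2) and the standard library are available. Lean on these libraries where they do the work, as an engineer would, in place of code of your own. Each camera call takes 0.05 s, during which the arm holds its last target.

## Working session

There is one attempt and no reset: what is moved stays moved. The work goes in short steps, Python scripts to look and compute and a shell command to move; the robot and the scene stay as the last step left them, time stands still between calls to the robot, and variables do not carry over. Pictures are saved under pics/ and viewed, and the job is handed in when it is done.

```bash
mkdir -p pics; cat > h.py <<'E'
import numpy as np, cv2
from rig import r,cams,order
from scipy.spatial.transform import Rotation as R
def grab(n,f):
    im=cams.grab_frame(n); cv2.imwrite('pics/'+f,im); return im
def cam(n):
    c=cams.camera_info(n); return np.array(c['intrinsics']),np.array(c['view']),c
def ray(n,u,v):
    K,V,_=cam(n); d=np.linalg.inv(K)@[u,v,1]; d=np.array([d[0],-d[1],-d[2]])
    Rm=V[:3,:3]; o=-Rm.T@V[:3,3]; return o,Rm.T@d
def atz(n,u,v,z):
    o,d=ray(n,u,v); return o+d*(z-o[2])/d[2]
def proj(n,p):
    K,V,_=cam(n); q=V[:3,:3]@np.array(p,float)+V[:3,3]; q=K@[q[0],-q[1],-q[2]]; return q[:2]/q[2]
def tri(a,b):
    # rays (name,u,v)
    A=np.zeros((3,3));y=np.zeros(3)
    for n,u,v in (a,b):
        o,d=ray(n,u,v); d/=np.linalg.norm(d); P=np.eye(3)-np.outer(d,d); A+=P;y+=P@o
    return np.linalg.solve(A,y)
E
python3 - <<'E'
from h import *
for n in('side','top'):
    grab(n,n+'0.png'); print(cam(n)[2])
print(r.sense(),r.nose_length)
E
```

```text
{'intrinsics': array([[399.33463061,   0.        , 320.98124594],
       [  0.        , 399.33463061, 202.85227229],
       [  0.        ,   0.        ,   1.        ]]), 'view': array([[-7.09670373e-01, -7.04397578e-01,  1.38569269e-02,
         3.60226514e+02],
       [ 5.20746629e-01, -5.11194103e-01,  6.83742303e-01,
        -4.12275075e+02],
       [-4.74542843e-01,  4.92447603e-01,  7.29591974e-01,
        -1.04247881e+03],
       [ 0.00000000e+00,  0.00000000e+00,  0.00000000e+00,
         1.00000000e+00]])}
{'intrinsics': array([[369.11835477,   0.        , 318.54643312],
       [  0.        , 369.11835477, 200.62388738],
       [  0.        ,   0.        ,   1.        ]]), 'view': array([[-9.53140961e-03, -9.99953767e-01,  1.27144429e-03,
        -6.73001206e+00],
       [ 9.82108592e-01, -9.12214948e-03,  1.88094392e-01,
        -5.47431927e+02],
       [-1.88074097e-01,  3.04150105e-03,  9.82150133e-01,
        -1.04291949e+03],
       [ 0.00000000e+00,  0.00000000e+00,  0.00000000e+00,
         1.00000000e+00]])}
{'clock': 0.1, 'qpos': array([-1.30341680e+00,  3.53594987e-01,  1.63407238e+00, -1.33160693e-05,
        1.15519950e+00, -2.37707633e-03]), 'qvel': array([ 0.0015214 , -0.00114288, -0.00340001, -0.00196256,  0.00056907,
        0.00012255]), 'joint_efforts': array([-1.23724596e-03, -6.06355548e+01, -3.42821288e+01, -1.08420313e-04,
        4.01290949e-03, -3.80711185e-05]), 'eef_pos': array([ 166.4495268 , -601.95446159,  214.42131474]), 'tcp_rot': array([-1.57080547e+00,  1.27423726e-03, -1.30103434e+00]), 'contact_force': array([0.10210161, 0.22970948, 0.31449691]), 'wrist_torque': array([-0.00703025,  0.0243364 ,  0.04084115]), 'opening': 0.9979390338302144} 11.0
```

View pics/side0.png

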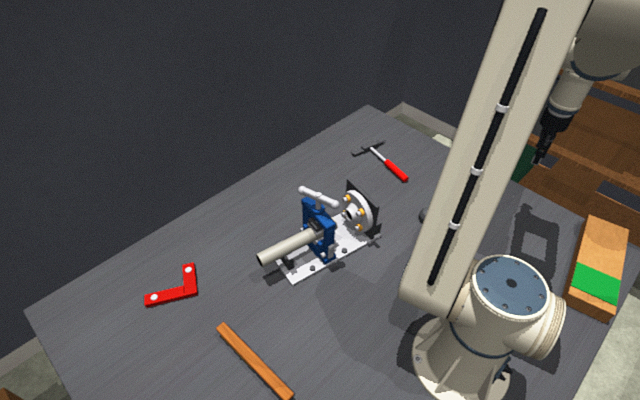

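View pics/top0.png

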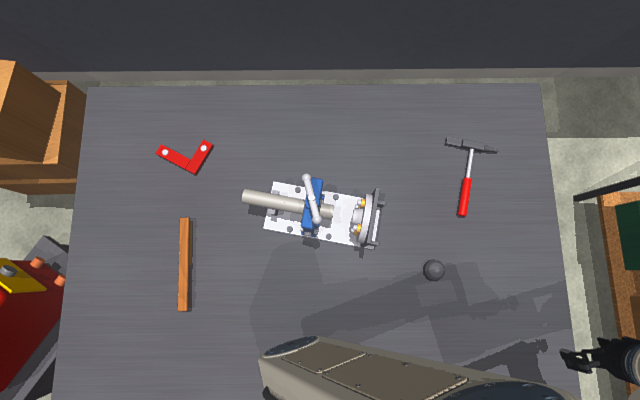

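The jig lies near the middle, with the tail to the left (top px ~245,197) and the flange to the right (~370,218). I'll enlarge both views.

```bash
python3 - <<'E'
import cv2
a=cv2.imread('pics/top0.png')[160:265,230:400]; cv2.imwrite('pics/top0c.png',cv2.resize(a,None,fx=4.7,fy=4.7,interpolation=cv2.INTER_CUBIC))
a=cv2.imread('pics/side0.png')[170:290,245:390]; cv2.imwrite('pics/side0c.png',cv2.resize(a,None,fx=5,fy=5,interpolation=cv2.INTER_CUBIC))
E
```

```text
(no output)
```

View pics/top0c.png

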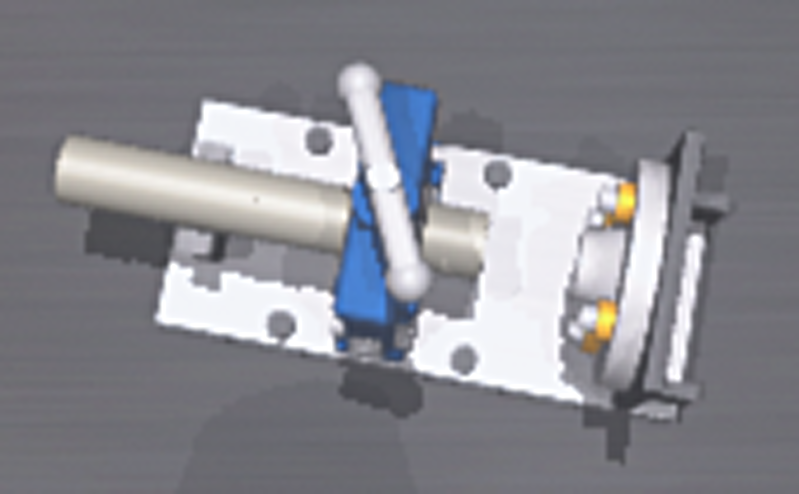

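View pics/side0c.png

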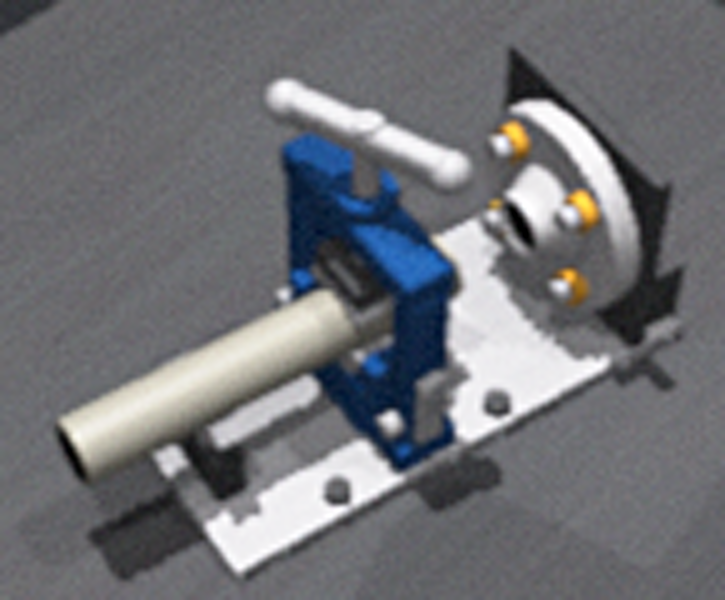

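```bash
cat > fit.py <<'E'
from h import *
from scipy.optimize import least_squares
T=lambda x,y:('top',230+x/4.7,160+y/4.7)
S=lambda x,y:('side',245+x/5,170+y/5)
obs=[(T(203,100),(75,140,12)),(T(158,322),(-75,140,12)),(T(680,417),(-75,-200,12)),(S(240,575),(-75,140,12)),
 (S(518,222),(0,-116,90)),(T(434,90),(68,-18,184)),(T(384,84),(68,18,184)),(T(337,312),(-68,18,184)),(T(388,320),(-68,-18,184)),(S(402,287),(-68,18,184)),(S(455,262),(-68,-18,184)),(S(285,150),(68,18,184))]
def w(p,q):
    c,s=np.cos(p[2]),np.sin(p[2]); return np.array([p[0]+c*q[0]-s*q[1],p[1]+s*q[0]+c*q[1],q[2]])
f=lambda p:np.concatenate([proj(o[0],w(p,q))-o[1:] for o,q in obs])
if __name__=='__main__':
    s=least_squares(f,[550,0,0],loss='soft_l1'); print(s.x); print(f(s.x).reshape(-1,2).round(1))
    p=s.x
    a=tri(T(360,82),S(285,97)); b=tri(T(408,280),S(453,168)); print('handle',a,b,(a+b)/2,'ang',np.arctan2(*(a-b)[1::-1]), np.linalg.norm(a-b))
    print('tail',tri(T(60,170),S(76,447)))
    for y in(-200,-116,0,120,175):print(y,w(p,(0,y,90)).round(1))
    # tail y search: side tail centre
    for y in range(150,200,10): print(y,(np.array(proj('side',w(p,(0,y,90))))-[245,170])*5,(np.array(proj('top',w(p,(0,y,90))))-[230,160])*4.7)
    for y in range(-70,-111,-10): print(y,(np.array(proj('top',w(p,(0,y,100))))-[230,160])*4.7)
E
python3 fit.py
```

```text
[517.1236674    5.16776398   6.0935385 ]
[[-0.1  0.1]
 [-0.5  0.2]
 [-0.7  0.2]
 [-0.3 -1. ]
 [-0.3  0.2]
 [ 1.3 -0.4]
 [-1.6 -1.5]
 [-1.3  0.6]
 [ 1.7  1.4]
 [ 1.2  0.2]
 [ 1.2 -0.3]
 [-1.7 -2. ]]
handle [570.59312163  17.73953015 237.45763928] [463.86683161  -6.98028344 241.68125331] [517.22997662   5.37962336 239.5694463 ] ang 0.22760529680277128 109.63306563535825
tail [552.25435093 202.76326617  99.97267269]
-200 [ 479.4 -191.2   90. ]
-116 [ 495.3 -108.8   90. ]
0 [517.1   5.2  90. ]
120 [539.7 123.   90. ]
175 [550.1 177.   90. ]
150 [151.1081099  413.15885149] [146.43393327 184.77834956]
160 [136.07669769 420.97904983] [130.36872256 181.88848007]
170 [120.94248328 428.85273174] [114.31337849 179.00038543]
180 [105.70440842 436.78044779] [ 98.26789197 176.114064  ]
190 [ 90.3614003 444.7627561] [ 82.23225392 173.22951415]
-70 [503.2190274  246.21593681]
-80 [519.66794491 249.17397228]
-90 [536.12714229 252.13385639]
-100 [552.59662917 255.09559088]
-110 [569.0764152  258.05917748]
```

Jig fit: (517, 5), yaw -0.19. The handle midpoint (517, 5, 239.6) falls on the screw axis and its length of 109.6 mm matches. The tail is near jig y≈200 and the butt near -60, which leaves a gap of about 56 mm. I'll write a planning helper, then move behind the tail.

```bash
cat >> h.py <<'E'
J=np.array([517.1,5.2]); JY=-0.19
def w(q):
    c,s=np.cos(JY),np.sin(JY); return np.array([J[0]+c*q[0]-s*q[1],J[1]+s*q[0]+c*q[1],q[2]])
def Rt(yaw): return R.from_euler('xyz',[-np.pi/2,0,yaw])
def plan(n,tgt,yaw):
    s=r.sense(); Rc=R.from_euler('xyz',s['tcp_rot']); p=s['eef_pos']
    rv=(Rc.inv()*Rt(yaw)).as_rotvec(degrees=True)
    d=(np.array(tgt)-p)/10
    for k in range(n):
        Rk=Rc*R.from_rotvec(rv*k/n,degrees=True)
        print(k,(rv/n).round(2),Rk.inv().apply(d/n).round(2))
def st():
    s=r.sense(); p=s['eef_pos']; c,sn=np.cos(JY),np.sin(JY); d=p[:2]-J
    Rc=R.from_euler('xyz',s['tcp_rot']).as_matrix()
    print('t',round(s['clock'],2),'p',p.round(1),'jig',(c*d[0]+sn*d[1]).round(1),(-sn*d[0]+c*d[1]).round(1),'yaw',np.arctan2(Rc[1,0],Rc[0,0]).round(4),'toolY',Rc[:,1].round(3),'F',s['contact_force'].round(1),'M',s['wrist_torque'].round(2),'open',round(s['opening'],3),'q',s['qpos'].round(2))
E
python3 - <<'E'
from h import *
st(); print(w((0,235,0)))
plan(10,(330,-240,310),-0.75)
E
```

```text
t 0.1 p [ 166.4 -602.   214.4] jig -229.7 -662.5 yaw -1.301 toolY [-0.     0.001 -1.   ] F [0.1 0.2 0.3] M [-0.01  0.02  0.04] open 0.998 q [-1.3   0.35  1.63 -0.    1.16 -0.  ]
[561.48184032 235.97099525   0.        ]
0 [-0.   -3.16 -0.01] [-3.05 -0.95  2.54]
1 [-0.   -3.16 -0.01] [-2.91 -0.95  2.71]
2 [-0.   -3.16 -0.01] [-2.76 -0.95  2.86]
3 [-0.   -3.16 -0.01] [-2.59 -0.95  3.01]
4 [-0.   -3.16 -0.01] [-2.42 -0.95  3.15]
5 [-0.   -3.16 -0.01] [-2.25 -0.95  3.28]
6 [-0.   -3.16 -0.01] [-2.06 -0.95  3.39]
7 [-0.   -3.16 -0.01] [-1.87 -0.95  3.5 ]
8 [-0.   -3.16 -0.01] [-1.68 -0.96  3.6 ]
9 [-0.   -3.16 -0.01] [-1.48 -0.96  3.69]
```

```bash
python3 -m crank '[[0,-3.2,0,-3.0,-1,2.5,-0.3],[0,-3.2,0,-2.9,-1,2.7,-0.3],[0,-3.2,0,-2.7,-1,2.9,-0.3],[0,-3.2,0,-2.6,-1,3.0,-0.3],[0,-3.2,0,-2.4,-1,3.1,-0.3],[0,-3.2,0,-2.2,-1,3.3,-0.3],[0,-3.2,0,-2.0,-1,3.4,-0.3],[0,-3.2,0,-1.9,-1,3.5,-0.3],[0,-3.2,0,-1.7,-1,3.6,-0.3],[0,-3.2,0,-1.5,-1,3.7,-0.3]]' 40; python3 - <<'E'
from h import *
st()
plan(10,(510,120,310),-0.19)
E
```

```text
clock: 0.93
eef_pos: [324.2, -234.0, 310.9]
tcp_rot: [-1.568, 0.009, -0.728]
contact_force: [2.1, 1.3, 1.1]
opening: 0.354
t 0.93 p [ 324.2 -234.   310.9] jig -144.2 -271.3 yaw -0.7282 toolY [-0.005  0.008 -1.   ] F [2.1 1.3 1.1] M [-0.   -0.03  0.02] open 0.354 q [-0.63 -0.1   1.94  0.    1.31  0.09]
0 [-0.03 -3.08 -0.05] [-0.97  0.03  3.88]
1 [-0.03 -3.08 -0.05] [-0.76  0.03  3.92]
2 [-0.03 -3.08 -0.05] [-0.55  0.02  3.96]
3 [-0.03 -3.08 -0.05] [-0.33  0.02  3.98]
4 [-0.03 -3.08 -0.05] [-0.12  0.02  4.  ]
5 [-0.03 -3.08 -0.05] [0.1  0.02 4.  ]
6 [-0.03 -3.08 -0.05] [0.31 0.02 3.99]
7 [-0.03 -3.08 -0.05] [0.53 0.01 3.96]
8 [-0.03 -3.08 -0.05] [0.74 0.01 3.93]
9 [-0.03 -3.08 -0.05] [0.95 0.01 3.88]
```

Accurate execution. I'll continue.

```bash
python3 -m crank '[[0,-3.1,0,-0.9,0,3.9,-0.3],[0,-3.1,0,-0.7,0,3.9,-0.3],[0,-3.1,0,-0.5,0,3.9,-0.3],[0,-3.1,0,-0.3,0,4,-0.3],[0,-3.1,0,-0.1,0,4,-0.3],[0,-3.1,0,0.1,0,4,-0.3],[0,-3.1,0,0.3,0,4,-0.3],[0,-3.1,0,0.5,0,4,-0.3],[0,-3.1,0,0.7,0,3.9,-0.3],[0,-3.1,0,1.0,0,3.9,-0.3]]'; python3 - <<'E'
from h import *
st()
plan(5,w((0,235,200)),-0.19)
E
```

```text
clock: 1.77
eef_pos: [508.4, 138.8, 315.8]
tcp_rot: [-1.566, -0.001, -0.159]
contact_force: [1.3, -0.5, 0.1]
opening: 0.352
t 1.77 p [508.4 138.8 315.8] jig -33.7 129.6 yaw -0.1588 toolY [ 0.002  0.005 -1.   ] F [ 1.3 -0.5  0.1] M [-0.03 -0.04  0.02] open 0.352 q [0.26 0.11 1.72 0.   1.31 0.42]
0 [-0.06  0.36  0.01] [0.74 2.33 2.07]
1 [-0.06  0.36  0.01] [0.73 2.33 2.08]
2 [-0.06  0.36  0.01] [0.71 2.32 2.09]
3 [-0.06  0.36  0.01] [0.7  2.32 2.1 ]
4 [-0.06  0.36  0.01] [0.69 2.32 2.1 ]
```

```bash
python3 -m crank '[[-0.1,0.5,0,0.7,1,2.5,-0.3],[-0.1,0.4,0,0.7,2,2.5,-0.3],[-0.1,0.4,0,0.7,2.5,2.2,-0.3],[0,0.4,0,0.7,2.5,2.0,-0.3],[0,0.3,0,0.6,2.5,1.4,-0.3],[0,0,0,0,2.5,0,-0.3],[0,0,0,0,2.5,0,-0.3],[0,0,0,0,2.3,0,-0.3],[0,0,0,0,2.3,0,-0.3],[0,0,0,0,2,0,-0.3]]'; python3 - <<'E'
from h import *
st()
for n in('top','side'): 
    im=grab(n,n+'1.png')
    u,v=(np.array(proj(n,w((0,200,90))))).astype(int); a=im[v-50:v+70,max(0,u-70):u+90]
    cv2.imwrite('pics/'+n+'1c.png',cv2.resize(a,None,fx=4,fy=4,interpolation=cv2.INTER_CUBIC))
a=cv2.imread('pics/top1c.png');b=cv2.imread('pics/side1c.png');h=min(a.shape[0],b.shape[0])
m=np.hstack([a[:h],b[:h]]);cv2.imwrite('pics/m1.png',cv2.resize(m,(800,int(h*800/m.shape[1]))))
plan(1,w((0,235,89)),-0.19)
E
```

```text
clock: 2.6
eef_pos: [566.6, 255.4, 87.1]
tcp_rot: [-1.566, -0.007, -0.181]
contact_force: [-0.3, 0.3, -0.2]
opening: 0.349
t 2.6 p [566.6 255.4  87.1] jig 1.4 255.0 yaw -0.1813 toolY [ 0.008  0.004 -1.   ] F [-0.3  0.3 -0.2] M [ 0.03  0.01 -0.01] open 0.349 q [0.42 0.49 1.75 0.   0.9  0.6 ]
0 [-0.12  0.49  0.13] [ 0.03 -0.38 -1.86]
```

View pics/m1.png

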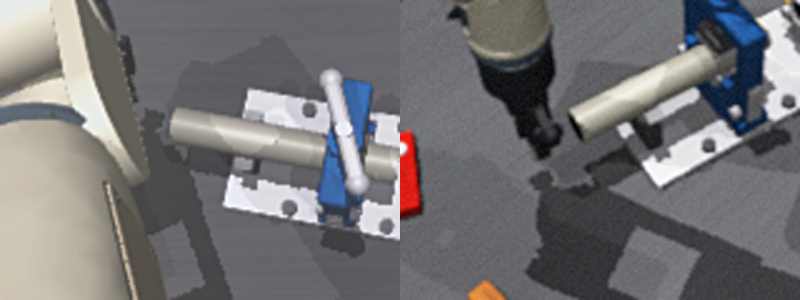

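The fingers stand behind the tail, which is at left crop ~(172,125), lined up within 1.5 mm. Now I'll push gently.

```bash
python3 -m crank '[[0,0.4,0,0,-0.3,-1,-0.3],[0,0,0,0,0,-1,-0.3],[0,0,0,0,0,-1,-0.3],[0,0,0,0,0,-0.8,-0.3],[0,0,0,0,0,-0.6,-0.3],[0,0,0,0,0,-0.6,-0.3],[0,0,0,0,0,-0.6,-0.3],[0,0,0,0,0,-0.6,-0.3],[0,0,0,0,0,-0.6,-0.3],[0,0,0,0,0,-0.6,-0.3]]'; python3 - <<'E'
from h import *
st()
plan(1,w((0,155,89)),-0.19)
E
```

```text
clock: 3.53
eef_pos: [553.0, 174.8, 95.8]
tcp_rot: [-1.564, -0.011, -0.19]
contact_force: [-0.4, 1.1, 0.3]
opening: 0.351
t 3.53 p [553.  174.8  95.8] jig 3.2 173.4 yaw -0.19 toolY [ 0.012  0.005 -1.   ] F [-0.4  1.1  0.3] M [-0.01  0.02 -0.02] open 0.351 q [0.3  0.42 1.84 0.   0.87 0.49]
0 [-0.39  0.    0.61] [-0.33  0.66 -1.84]
```

```bash
cat >> h.py <<'E'
def look(tag,q=(0,150,90),s=1):
    ims=[]
    for n in('top','side'):
        im=grab(n,n+tag+'.png'); u,v=np.array(proj(n,w(q))).astype(int)
        a=im[max(0,v-60):v+60,max(0,u-70):u+70]; a=cv2.resize(a,(400*1,int(a.shape[0]*400/a.shape[1])),interpolation=cv2.INTER_CUBIC); ims.append(a)
    h=min(i.shape[0] for i in ims); cv2.imwrite('pics/m'+tag+'.png',np.hstack([i[:h] for i in ims]))
E
python3 - <<'E'
from h import *
look('2'); st()
E
```

```text
t 3.63 p [552.7 174.5  95.6] jig 3.0 173.0 yaw -0.1906 toolY [ 0.011  0.004 -1.   ] F [-0.3  0.2 -0.1] M [ 0.01  0.07 -0.01] open 0.349 q [0.3  0.42 1.84 0.   0.87 0.49]
```

View pics/m2.png

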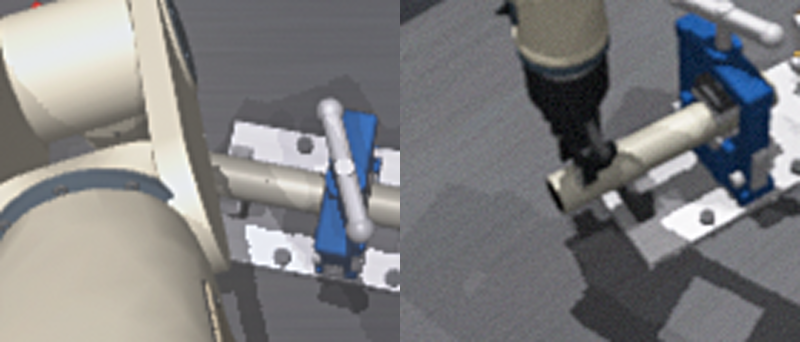

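The side view shows the fingers straddling the pipe, so the gap is wider than the linear estimate, and they slid alongside without pushing. I'll back off and narrow the fingers.

```bash
python3 -m crank '[[0,0,0,0,0,1,-0.3],[0,0,0,0,0,1.2,-0.3],[0,0,0,0,0,1.2,-0.3],[0,0,0,0,0,1.2,-0.3],[0,0,0,0,0,1,-0.3],[0,0,0,0,0,0.5,-0.3],[0,0,0,0,0,0,-0.7],[-0.3,0,0.5,-0.1,0,0,-0.7],[0,0,0,0,0,0,-0.7],[0,0,0,0,0,0,-0.7]]'; python3 - <<'E'
from h import *
st(); look('3',(0,200,90)); plan(1,w((0,230,97)),-0.19)
E
```

```text
clock: 4.47
eef_pos: [564.3, 244.9, 95.2]
tcp_rot: [-1.57, -0.0, -0.187]
contact_force: [-0.6, -0.5, -0.1]
opening: 0.15
t 4.47 p [564.3 244.9  95.2] jig 1.1 244.3 yaw -0.1871 toolY [ 0.     0.001 -1.   ] F [-0.6 -0.5 -0.1] M [ 0.   -0.06  0.01] open 0.15 q [0.41 0.47 1.75 0.   0.92 0.59]
0 [-0.08  0.14  0.02] [-0.13 -0.17 -1.41]
```

View pics/m3.png

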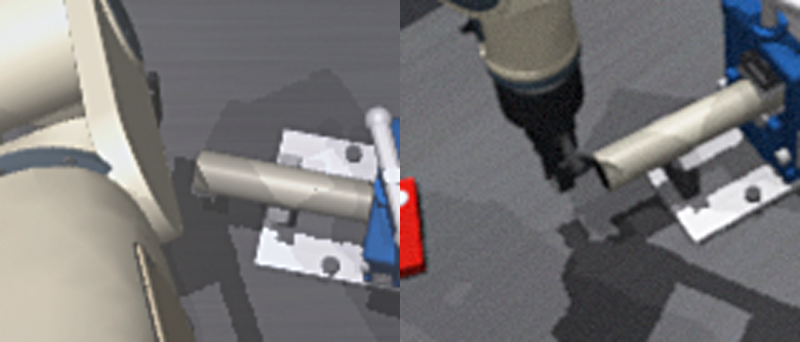

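```bash
python3 -m crank '[[0,0.1,0,-0.1,-0.2,-0.8,-0.7],[0,0,0,0,0,-0.8,-0.7],[0,0,0,0,0,-0.6,-0.7],[0,0,0,0,0,-0.6,-0.7],[0,0,0,0,0,-0.6,-0.7],[0,0,0,0,0,-0.6,-0.7],[0,0,0,0,0,-0.6,-0.7],[0,0,0,0,0,-0.6,-0.7],[0,0,0,0,0,-0.6,-0.7],[0,0,0,0,0,-0.6,-0.7]]'; python3 - <<'E'
from h import *
st(); look('4',(0,180,90))
E
```

```text
clock: 5.4
eef_pos: [549.7, 173.7, 97.8]
tcp_rot: [-1.57, -0.001, -0.192]
contact_force: [0.3, 1.1, 0.1]
opening: 0.148
t 5.4 p [549.7 173.7  97.8] jig 0.2 171.6 yaw -0.1916 toolY [ 0.001  0.001 -1.   ] F [0.3 1.1 0.1] M [0.03 0.   0.06] open 0.148 q [0.3  0.42 1.84 0.   0.89 0.49]
```

View pics/m4.png

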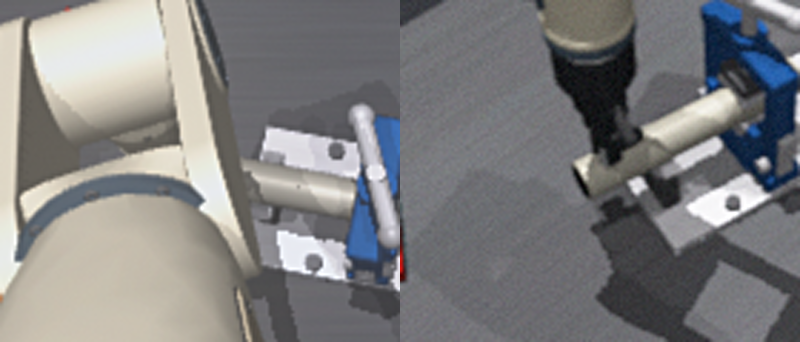

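```bash
python3 - <<'E'
from h import *
u,v=np.array(proj('side',w((0,180,90)))).astype(int); print(u,v,'tail px now',u-70+185/2.857,v-60+178/2.857)
p=r.sense()['eef_pos']; print('tcp px side',proj('side',p),'tip',proj('side',p-[0,0,11]), 'top',proj('top',p))
im=cv2.imread('pics/side4.png'); a=im[190:290,230:330]; cv2.imwrite('pics/z4.png',cv2.resize(a,None,fx=6,fy=6,interpolation=cv2.INTER_CUBIC))
for y in (140,150,160,170,180,190,200): print(y,proj('side',w((0,y,90))),proj('side',w((0,y,111))))
E
```

```text
266 257 tail px now 260.7532376618831 259.3031151557578
tcp px side [268.54584785 254.35091315] tip [268.85760632 256.59427979] top [253.42180748 197.41964326]
140 [278.19598144 251.0778671 ] [277.72666053 246.7312341 ]
150 [275.20940513 252.63049303] [274.69851372 248.28967922]
160 [272.20248304 254.19369609] [271.64946099 249.85888364]
170 [269.17500655 255.76758472] [268.57928509 251.43895916]
180 [266.12676418 257.35226887] [265.48776576 253.03001914]
190 [263.05754154 258.94786   ] [262.37467965 254.63217853]
200 [259.96712128 260.55447109] [259.2398003  256.24555388]
```

View pics/z4.png

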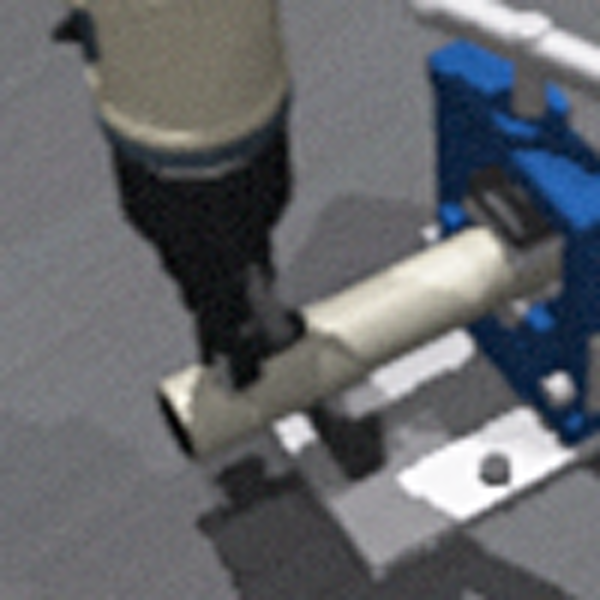

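```bash
python3 - <<'E'
from h import *
for x in(-28,-14,0,14,28):
  for z in(87,98,106,111): print(x,z,((np.array(proj('side',w((x,171,z))))-[230,190])*6).round())
s=r.sense();print(R.from_euler('xyz',s['tcp_rot']).as_matrix().round(2))
E
```

```text
-28 87 [263. 439.]
-28 98 [261. 426.]
-28 106 [260. 416.]
-28 111 [259. 410.]
-14 87 [248. 419.]
-14 98 [246. 406.]
-14 106 [245. 396.]
-14 111 [244. 390.]
0 87 [234. 399.]
0 98 [232. 386.]
0 106 [230. 376.]
0 111 [230. 370.]
14 87 [220. 379.]
14 98 [218. 366.]
14 106 [216. 356.]
14 111 [215. 350.]
28 87 [206. 360.]
28 98 [204. 346.]
28 106 [202. 337.]
28 111 [201. 330.]
[[ 0.98  0.    0.19]
 [-0.19  0.    0.98]
 [ 0.   -1.    0.  ]]
```

```bash
python3 - <<'E'
from h import *
o=[]
for f in('side1','side3'):
    im=cv2.imread('pics/'+f+'.png'); a=im[200:290,215:280]; o.append(cv2.resize(a,None,fx=6,fy=6,interpolation=cv2.INTER_CUBIC))
cv2.imwrite('pics/z3.png',np.hstack(o))
for p in([564.3,244.9,95.2],[564.3,244.9,84.2]): print(((np.array(proj('side',p))-[215,200])*6).round())
for p in([566.6,255.4,87.1],[566.6,255.4,76]): print(((np.array(proj('side',p))-[215,200])*6).round())
E
```

```text
[184. 399.]
[187. 412.]
[165. 419.]
[168. 432.]
```

View pics/z3.png

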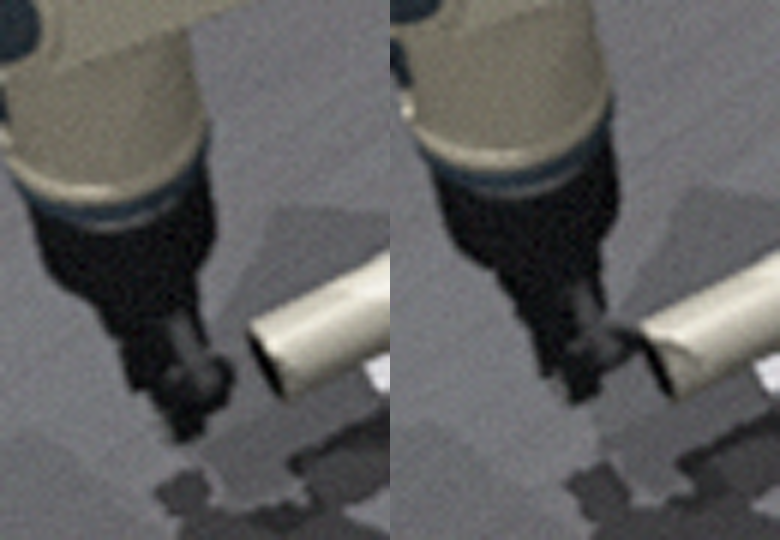

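The tail hasn't moved (side px 260,259), so the tips must be riding over the pipe top. I'll feel downward gently to calibrate tip height.

```bash
python3 -m crank '[[0,0,0,0,0.2,0,-0.7],[0,0,0,0,0.2,0,-0.7],[0,0,0,0,0.2,0,-0.7],[0,0,0,0,0.2,0,-0.7],[0,0,0,0,0,0,-0.7],[0,0,0,0,0,0,-0.7],[0,0,0,0,0,0,-0.7],[0,0,0,0,0,0,-0.7],[0,0,0,0,0,0,-0.7],[0,0,0,0,0,0,-0.7]]'; python3 - <<'E'
from h import *
st()
E
```

```text
clock: 6.33
eef_pos: [551.4, 174.8, 93.8]
tcp_rot: [-1.57, -0.003, -0.19]
contact_force: [-0.3, -1.9, 4.6]
opening: 0.149
t 6.33 p [551.4 174.8  93.8] jig 1.6 173.0 yaw -0.1898 toolY [ 0.004  0.    -1.   ] F [-0.3 -1.9  4.6] M [-0.37  0.17  0.02] open 0.149 q [ 0.3   0.42  1.84 -0.    0.88  0.5 ]
```

```bash
python3 - <<'E'
from h import *
p=np.array([166.4,-602,214.4])
o=[]
for n,(u0,v0) in (('side',(515,110)),('top',(550,330))):
    im=cv2.imread('pics/'+n+'0.png'); a=im[v0:v0+70,u0:u0+60]; o.append(cv2.resize(a,None,fx=6,fy=6,interpolation=cv2.INTER_CUBIC))
    Rs=Rt(-1.301)
    for q in ((0,0,0),(0,11,0),(-50,11,0),(50,11,0),(-50,-15,0),(50,-15,0)): print(n,q,((np.array(proj(n,p+Rs.apply(q)))-[u0,v0])*6).round())
cv2.imwrite('pics/z0.png',np.hstack(o))
E
```

```text
side (0, 0, 0) [107. 313.]
side (0, 11, 0) [ 99. 328.]
side (-50, 11, 0) [ 82. 384.]
side (50, 11, 0) [114. 275.]
side (-50, -15, 0) [102. 346.]
side (50, -15, 0) [134. 238.]
top (0, 0, 0) [131.  89.]
top (0, 11, 0) [112.  84.]
top (-50, 11, 0) [ -5. 121.]
top (50, 11, 0) [229.  47.]
top (-50, -15, 0) [ 37. 135.]
top (50, -15, 0) [277.  59.]
```

View pics/z0.png

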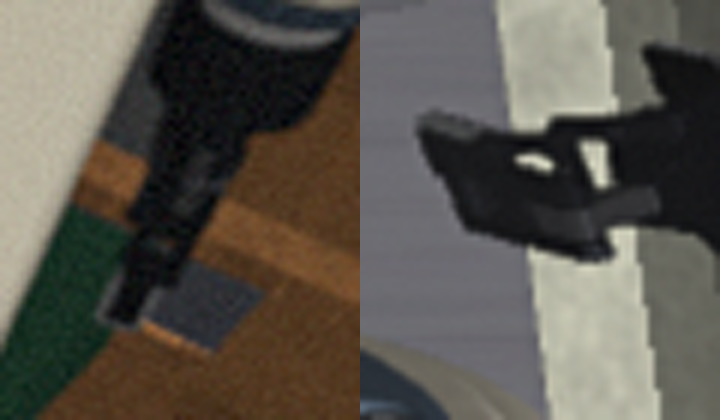

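Contact with the pipe top comes at TCP z≈94. So the fingertips really sit about 15 mm behind the reported TCP when nearly shut, some 25 mm off the stated figure, and the start pictures agree. I'll use this measured offset: lift, back off and descend deeper.

```bash
python3 -m crank '[[0,0,0,-0.1,-0.8,0,-0.6],[0,0,0,0,-0.3,1,-0.6],[0,0,0,0,0,1.5,-0.6],[0,0,0,0,0,1.7,-0.6],[0,0,0,0,0,1.5,-0.6],[0,0,0,0,0.5,0.4,-0.6],[0,0,0,0,1,0,-0.6],[0,0,0,0,1,0,-0.6],[0,0,0,0,0.8,0,-0.6],[0,0,0,0,0.4,0,-0.6]]'; python3 - <<'E'
from h import *
st();  plan(1,w((0,230,63)),-0.19)
E
```

```text
clock: 7.17
eef_pos: [563.0, 243.8, 65.1]
tcp_rot: [-1.567, -0.004, -0.189]
contact_force: [-0.0, -0.2, 0.4]
opening: 0.2
t 7.17 p [563.  243.8  65.1] jig 0.0 243.0 yaw -0.1888 toolY [ 0.005  0.003 -1.   ] F [-0.  -0.2  0.4] M [ 0.02 -0.04  0.04] open 0.2 q [0.41 0.51 1.78 0.   0.85 0.59]
0 [-0.21  0.07  0.23] [-0.01  0.21 -1.3 ]
```

```bash
python3 -m crank '[[-0.2,0.1,0.2,0,0.2,-0.6,-0.6],[0,0,0,0,0,-0.6,-0.6],[0,0,0,0,0,-0.6,-0.6],[0,0,0,0,0,-0.5,-0.6],[0,0,0,0,0,-0.5,-0.6],[0,0,0,0,0,-0.5,-0.6],[0,0,0,0,0,-0.5,-0.6],[0,0,0,0,0,-0.5,-0.6],[0,0,0,0,0,-0.5,-0.6],[0,0,0,0,0,-0.5,-0.6]]'; python3 - <<'E'
from h import *
st(); look('5',(0,180,90))
E
```

```text
clock: 8.0
eef_pos: [552.5, 188.1, 62.8]
tcp_rot: [-1.564, -0.001, -0.197]
contact_force: [0.5, 5.9, -1.3]
opening: 0.202
t 8.0 p [552.5 188.1  62.8] jig 0.2 186.3 yaw -0.1975 toolY [ 0.002  0.007 -1.   ] F [ 0.5  5.9 -1.3] M [ 0.9  -0.04 -0.05] open 0.202 q [0.32 0.47 1.84 0.01 0.82 0.51]
```

View pics/m5.png

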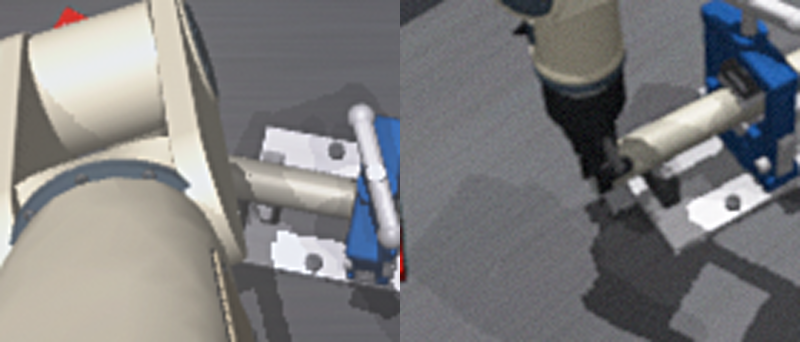

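Now it's pushing (5.9 N), with the pipe moving at the fingers. I'll keep going.

```bash
python3 -m crank '[[0,0,0,0,0,-0.4,-0.6],[0,0,0,0,0,-0.4,-0.6],[0,0,0,0,0,-0.4,-0.6],[0,0,0,0,0,-0.4,-0.6],[0,0,0,0,0,-0.3,-0.6],[0,0,0,0,0,-0.2,-0.6],[0,0,0,0,0,-0.2,-0.6],[0,0,0,0,0,-0.2,-0.6],[0,0,0,0,0,-0.2,-0.6],[0,0,0,0,0,-0.2,-0.6]]'; python3 - <<'E'
from h import *
st()
E
```

```text
clock: 8.93
eef_pos: [551.7, 164.7, 67.1]
tcp_rot: [-1.549, -0.01, -0.203]
contact_force: [0.7, 5.8, -1.8]
opening: 0.203
t 8.93 p [551.7 164.7  67.1] jig 3.8 163.2 yaw -0.2032 toolY [ 0.015  0.02  -1.   ] F [ 0.7  5.8 -1.8] M [ 0.93 -0.06 -0.16] open 0.203 q [0.28 0.45 1.87 0.02 0.8  0.47]
```

```bash
python3 -m crank '[[-0.4,0,0,-0.1,0.1,-0.2,-0.6],[-0.4,0,0,-0.1,0.1,-0.2,-0.6],[-0.2,0,0,-0.1,0,-0.2,-0.6],[0,0,0,0,0,-0.2,-0.6],[0,0,0,0,0,-0.2,-0.6],[0,0,0,0,0,-0.2,-0.6],[0,0,0,0,0,-0.2,-0.6],[0,0,0,0,0,-0.2,-0.6],[0,0,0,0,0,-0.2,-0.6],[0,0,0,0,0,-0.2,-0.6]]'; python3 - <<'E'
from h import *
st()
E
```

```text
clock: 9.77
eef_pos: [551.5, 158.5, 69.3]
tcp_rot: [-1.54, -0.022, -0.213]
contact_force: [1.3, 13.8, -3.8]
opening: 0.198
t 9.77 p [551.5 158.5  69.3] jig 4.8 157.0 yaw -0.2131 toolY [ 0.028  0.025 -0.999] F [ 1.3 13.8 -3.8] M [ 2.2  -0.13 -0.13] open 0.198 q [0.27 0.44 1.89 0.02 0.78 0.46]
```

The force rose to 13.8 N with little motion, so it is probably butted. I'll check the gap.

```bash
python3 - <<'E'
from h import *
look('6',(0,-110,90))
E
```

```text
(no output)
```

View pics/m6.png

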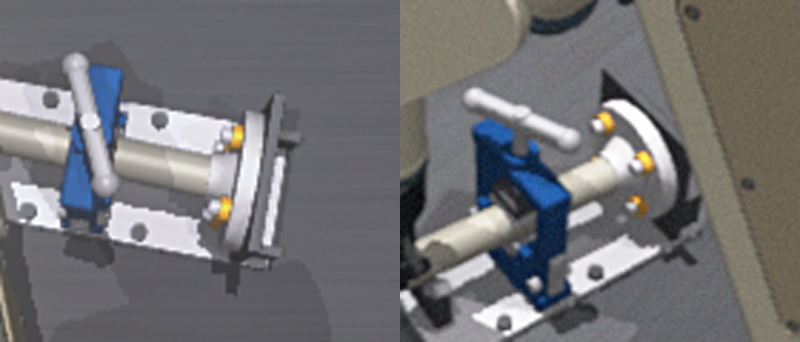

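Visually the pipe meets the neck at left crop ~(210,172). One firmer push to confirm the stop.

```bash
python3 -m crank '[[0,0,0,0,0,-0.2,-0.6],[0,0,0,0,0,-0.2,-0.6],[0,0,0,0,0,-0.3,-0.6],[0,0,0,0,0,-0.3,-0.6],[0,0,0,0,0,-0.3,-0.6],[0,0,0,0,0,-0.3,-0.6],[0,0,0,0,0,-0.3,-0.6],[0,0,0,0,0,-0.3,-0.6],[0,0,0,0,0,-0.3,-0.6],[0,0,0,0,0,-0.3,-0.6]]'; python3 - <<'E'
from h import *
st()
E
```

```text
clock: 10.7
eef_pos: [553.1, 159.8, 71.0]
tcp_rot: [-1.493, -0.031, -0.227]
contact_force: [2.7, 22.5, -9.2]
opening: 0.198
t 10.7 p [553.1 159.8  71. ] jig 6.2 158.6 yaw -0.2275 toolY [ 0.048  0.069 -0.996] F [ 2.7 22.5 -9.2] M [ 3.28 -0.13  0.29] open 0.198 q [0.24 0.43 1.9  0.08 0.75 0.41]
```

Hard stop confirmed: 22.5 N and no advance. I'll retreat, rise and open.

```bash
python3 -m crank '[[-0.5,0,0,0,0,0.5,-0.6],[-0.8,0,0,0,0,1.2,-0.6],[-1,0,0,0,0,1.5,-0.6],[-1,-3,0.3,0,-1,0.8,-0.6],[-1,-6,0.5,0,-2.5,0,0],[0,-7,0,0,-3.5,0,0],[0,-7,0,0,-3.9,0,0],[0,-7,0,0,-3.9,0,0],[0,-7,0,0,-3.5,0,0],[0,-7,0,0,-3.0,0,0]]'; python3 - <<'E'
from h import *
st();plan(10,(517,5,290),1.798-0.5)
E
```

```text
clock: 11.53
eef_pos: [553.5, 198.1, 289.3]
tcp_rot: [-1.588, 0.003, 0.557]
contact_force: [0.9, 0.0, 0.9]
opening: 0.497
t 11.53 p [553.5 198.1 289.3] jig -0.7 196.3 yaw 0.557 toolY [ 0.006 -0.016 -1.   ] F [0.9 0.  0.9] M [ 0.01 -0.06  0.03] open 0.497 q [ 0.35  0.23  1.63 -0.02  1.28 -0.2 ]
0 [ 0.09 -4.25 -0.05] [-1.33  0.02 -1.45]
1 [ 0.09 -4.25 -0.05] [-1.43  0.02 -1.34]
2 [ 0.09 -4.25 -0.05] [-1.53  0.02 -1.23]
3 [ 0.09 -4.25 -0.05] [-1.62  0.01 -1.12]
4 [ 0.09 -4.25 -0.05] [-1.7   0.01 -1.  ]
5 [ 0.09 -4.25 -0.05] [-1.76  0.01 -0.87]
6 [ 0.09 -4.25 -0.05] [-1.82  0.   -0.73]
7 [ 0.09 -4.25 -0.05] [-1.87  0.   -0.6 ]
8 [ 0.09 -4.25 -0.05] [-1.91 -0.   -0.46]
9 [ 0.09 -4.25 -0.05] [-1.94 -0.   -0.31]
```

```bash
python3 - <<'E'
from h import *
plan(10,(517,5,290),1.76)
E
```

```text
0 [ 0.07 -6.89 -0.08] [-1.33  0.02 -1.45]
1 [ 0.07 -6.89 -0.08] [-1.49  0.02 -1.28]
2 [ 0.07 -6.89 -0.08] [-1.64  0.02 -1.09]
3 [ 0.07 -6.89 -0.08] [-1.76  0.01 -0.88]
4 [ 0.07 -6.89 -0.08] [-1.85  0.01 -0.67]
5 [ 0.07 -6.89 -0.08] [-1.92  0.01 -0.44]
6 [ 0.07 -6.89 -0.08] [-1.95  0.   -0.21]
7 [ 0.07 -6.89 -0.08] [-1.97 -0.    0.03]
8 [ 0.07 -6.89 -0.08] [-1.95 -0.    0.26]
9 [ 0.07 -6.89 -0.08] [-1.9 -0.   0.5]
```

```bash
python3 -m crank '[[0.1,-6.9,-0.1,-1.3,0,-1.4,0],[0.1,-6.9,-0.1,-1.5,0,-1.3,0],[0.1,-6.9,-0.1,-1.6,0,-1.1,0],[0.1,-6.9,-0.1,-1.8,0,-0.9,0],[0.1,-6.9,-0.1,-1.9,0,-0.7,0],[0.1,-6.9,-0.1,-1.9,0,-0.4,0],[0.1,-6.9,-0.1,-2,0,-0.2,0],[0.1,-6.9,-0.1,-1.9,0,0,0],[0.1,-6.9,-0.1,-1.6,0,0.3,0],[0.1,-6,-0.1,-1.2,0,0.4,0]]'; python3 - <<'E'
from h import *
st();plan(5,(517.2,5.3,204),1.798)
look('7',(0,0,240))
E
```

```text
clock: 12.37
eef_pos: [522.8, 7.0, 304.5]
tcp_rot: [-1.589, 0.001, 1.792]
contact_force: [-0.3, -0.6, 0.2]
opening: 0.5
t 12.37 p [522.8   7.  304.5] jig 5.3 2.9 yaw 1.7916 toolY [ 0.018  0.003 -1.   ] F [-0.3 -0.6  0.2] M [ 0.04 -0.01  0.02] open 0.5 q [ 0.01  0.1   1.75  0.    1.27 -1.78]
0 [ 0.21 -0.07 -0.01] [-0.01  2.01  0.15]
1 [ 0.21 -0.07 -0.01] [-0.01  2.01  0.15]
2 [ 0.21 -0.07 -0.01] [-0.01  2.01  0.14]
3 [ 0.21 -0.07 -0.01] [-0.01  2.01  0.13]
4 [ 0.21 -0.07 -0.01] [-0.01  2.01  0.12]
```

View pics/m7.png

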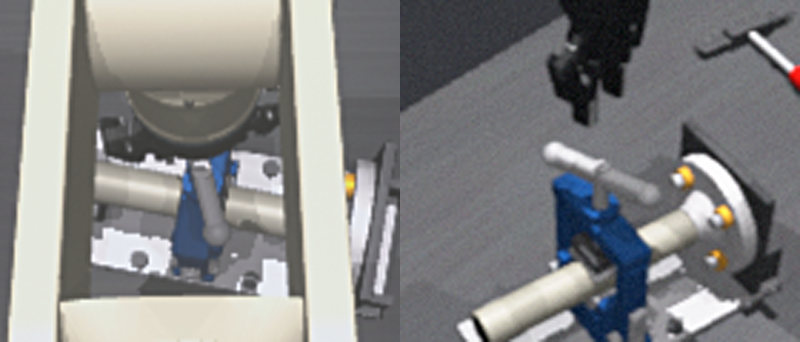

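```bash
python3 -m crank '[[0.2,-0.1,0,0,1.5,0.2,0],[0.2,-0.1,0,0,1.8,0.2,0],[0.2,-0.1,0,0,1.8,0.1,0],[0.2,0,0,0,1.5,0.1,0],[0.2,0,0,0,0.8,0.1,0],[0,0,0,0,0.2,0,0],[0,0,0,0,0,0,0],[0,0,0,0,0,0,0],[0,0,0,0,0,0,0],[0,0,0,0,0,0,0]]'; python3 - <<'E'
from h import *
st();plan(1,(517.2,5.3,206),1.798)
look('8',(0,0,240))
im=cv2.imread('pics/side8.png'); u,v=np.array(proj('side',w((0,0,240)))).astype(int);cv2.imwrite('pics/z8.png',cv2.resize(im[v-45:v+35,u-45:u+45],None,fx=7,fy=7,interpolation=cv2.INTER_CUBIC))
E
```

```text
clock: 13.3
eef_pos: [519.4, 7.1, 230.2]
tcp_rot: [-1.578, 0.004, 1.766]
contact_force: [-0.3, 0.5, 0.5]
opening: 0.5
t 13.3 p [519.4   7.1 230.2] jig 1.9 2.3 yaw 1.7659 toolY [ 0.007 -0.002 -1.   ] F [-0.3  0.5  0.5] M [-0.01 -0.07 -0.03] open 0.5 q [ 0.01  0.17  1.85 -0.    1.12 -1.75]
0 [ 0.39 -1.84 -0.21] [-0.12  2.42  0.27]
```

View pics/m8.png

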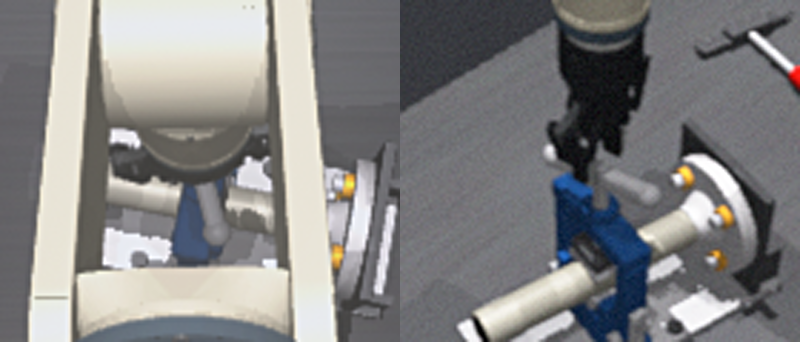

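View pics/z8.png

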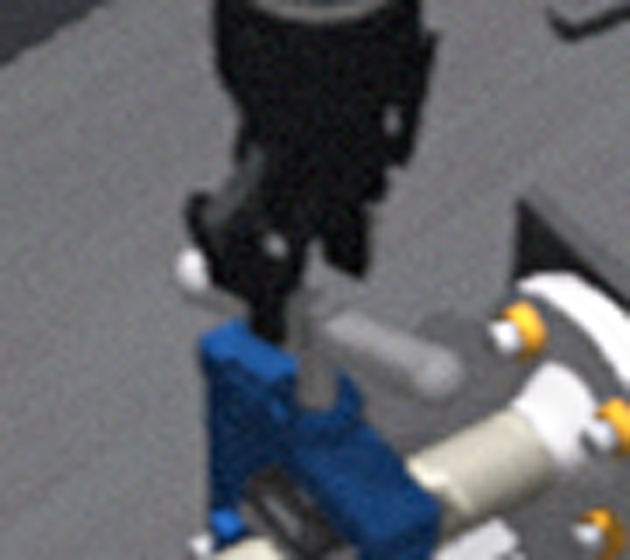

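```bash
python3 - <<'E'
from h import *
u,v=np.array(proj('side',w((0,0,240)))).astype(int)
for s in(-28,28):
  for z in(219,230,240,250,260): print(s,z,((np.array(proj('side',np.array([519.4,7.1,z])+s*np.array([-.194,.981,0])))-[u-45,v-45])*7).round())
E
```

```text
-28 219 [348. 311.]
-28 230 [349. 292.]
-28 240 [349. 275.]
-28 250 [350. 257.]
-28 260 [350. 239.]
28 219 [271. 395.]
28 230 [271. 376.]
28 240 [271. 358.]
28 250 [271. 341.]
28 260 [270. 323.]
```

The tips straddle the handle at z≈248, so the tip offset of about +19 is confirmed. I'll descend 26 mm.

```bash
python3 -m crank '[[0.3,-1.5,-0.2,-0.1,0.5,0.2,0],[0,-0.4,0,0,0.7,0.1,0],[0,0,0,0,0.7,0,0],[0,0,0,0,0.4,0,0],[0,0,0,0,0.1,0,0],[0,0,0,0,0,0,0],[0,0,0,0,0,0,0],[0,0,0,0,0,0,0],[0,0,0,0,0,0,0],[0,0,0,0,0,0,0]]'; python3 - <<'E'
from h import *
st();plan(1,(517.2,5.3,204),1.798)
E
```

```text
clock: 14.23
eef_pos: [517.7, 5.4, 205.9]
tcp_rot: [-1.575, 0.001, 1.797]
contact_force: [1.2, 0.4, -0.3]
opening: 0.498
t 14.23 p [517.7   5.4 205.9] jig 0.5 0.3 yaw 1.7973 toolY [ 0.005  0.    -1.   ] F [ 1.2  0.4 -0.3] M [-0.03  0.04  0.01] open 0.498 q [ 0.01  0.19  1.87  0.    1.07 -1.79]
0 [ 0.26 -0.04 -0.06] [0.   0.19 0.05]
```

Now I'll close with 50 N.

```bash
python3 -m crank '[[0,0,0,0,0.1,0,-1],[0,0,0,0,0,0,-1],[0,0,0,0,0,0,-1],[0,0,0,0,0,0,-1],[0,0,0,0,0,0,-1],[0,0,0,0,0,0,-1],[0,0,0,0,0,0,-1],[0,0,0,0,0,0,-1],[0,0,0,0,0,0,-1],[0,0,0,0,0,0,-1]]' 50; python3 - <<'E'
from h import *
st()
look('9',(0,0,240))
im=cv2.imread('pics/side9.png'); u,v=np.array(proj('side',w((0,0,240)))).astype(int);cv2.imwrite('pics/z9.png',cv2.resize(im[v-45:v+35,u-45:u+45],None,fx=7,fy=7,interpolation=cv2.INTER_CUBIC))
E
```

```text
clock: 15.07
eef_pos: [517.8, 6.1, 205.3]
tcp_rot: [-1.576, -0.0, 1.797]
contact_force: [-0.5, 1.3, 0.1]
opening: 0.201
t 15.07 p [517.8   6.1 205.3] jig 0.5 1.0 yaw 1.7968 toolY [ 0.005  0.001 -1.   ] F [-0.5  1.3  0.1] M [ 0.15  0.01 -0.1 ] open 0.201 q [ 0.01  0.19  1.87  0.    1.07 -1.79]
```

View pics/z9.png

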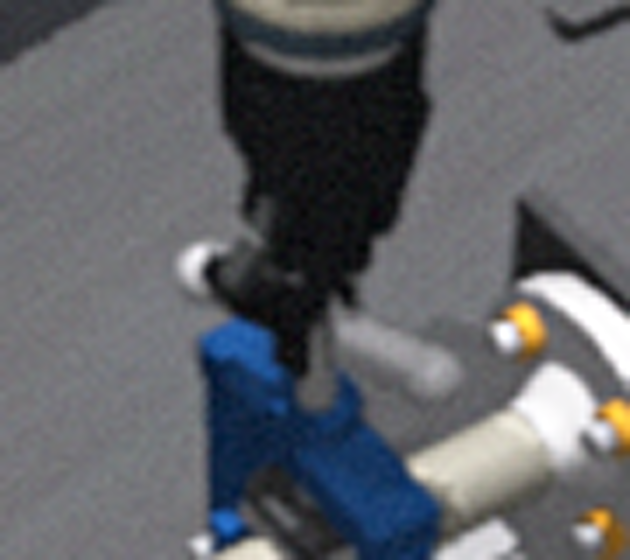

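Gripped (opening 0.20 ≈ 17–18 mm). I'll turn clockwise (+tool y), following the thread down.

```bash
python3 -m crank '[[0,3,0,0,0,0,-1],[0,4,0,0,0.01,0,-1],[0,5,0,0,0.01,0,-1],[0,5,0,0,0.01,0,-1],[0,5,0,0,0.01,0,-1],[0,5,0,0,0.01,0,-1],[0,5,0,0,0.01,0,-1],[0,5,0,0,0.01,0,-1],[0,5,0,0,0.01,0,-1],[0,5,0,0,0.01,0,-1]]'; python3 - <<'E'
from h import *
st();plan(1,(517.4,5.6,204.5),r.sense()['tcp_rot'][2])
E
```

```text
clock: 16.0
eef_pos: [517.7, 5.8, 204.5]
tcp_rot: [-1.575, -0.003, 0.944]
contact_force: [-0.3, 1.7, -0.0]
opening: 0.201
t 16.0 p [517.7   5.8 204.5] jig 0.5 0.7 yaw 0.9441 toolY [ 0.005 -0.    -1.   ] F [-0.3  1.7 -0. ] M [0.01 0.14 0.08] open 0.201 q [ 0.01  0.19  1.88 -0.    1.07 -0.94]
0 [ 0.24 -0.    0.15] [-0.03  0.    0.01]
```

```bash
python3 -m crank '[[0,6,0,0,0.01,0,-1],[0,6,0,0,0.01,0,-1],[0,6,0,0,0.01,0,-1],[0,6,0,0,0.01,0,-1],[0,6,0,0,0.01,0,-1],[0,6,0,0,0.01,0,-1],[0,5,0,0,0.01,0,-1],[0,5,0,0,0.01,0,-1],[0,5,0,0,0.01,0,-1],[0,4,0,0,0.01,0,-1]]'; python3 - <<'E'
from h import *
st();plan(1,(517.4,5.6,203.5),r.sense()['tcp_rot'][2])
E
```

```text
clock: 16.83
eef_pos: [517.3, 5.6, 203.6]
tcp_rot: [-1.572, -0.003, -0.064]
contact_force: [-0.1, 2.1, 0.8]
opening: 0.201
t 16.83 p [517.3   5.6 203.6] jig 0.2 0.5 yaw -0.0635 toolY [ 0.003 -0.002 -1.   ] F [-0.1  2.1  0.8] M [0.07 0.35 0.05] open 0.201 q [ 0.01  0.2   1.88 -0.    1.07  0.07]
0 [ 0.08 -0.    0.19] [ 0.01  0.01 -0.  ]
```

```bash
python3 -m crank '[[0,3,0,0,0.01,0,-1],[0,3,0,0,0,0,-1],[0,3,0,0,0.01,0,-1],[0,3,0,0,0,0,-1],[0,3,0,0,0.01,0,-1],[0,3,0,0,0,0,-1],[0,3,0,0,0.01,0,-1],[0,3,0,0,0,0,-1],[0,3,0,0,0.01,0,-1],[0,3,0,0,0,0,-1]]'; python3 - <<'E'
from h import *
st()
E
```

```text
clock: 17.67
eef_pos: [517.1, 5.7, 203.0]
tcp_rot: [-1.571, -0.002, -0.613]
contact_force: [-0.0, 1.1, 0.1]
opening: 0.201
t 17.67 p [517.1   5.7 203. ] jig -0.1 0.5 yaw -0.6135 toolY [ 0.002 -0.002 -1.   ] F [-0.   1.1  0.1] M [0.22 0.24 0.04] open 0.201 q [ 0.01  0.2   1.88 -0.    1.07  0.62]
```

```bash
python3 -m crank '[[0,3,0,0,0.01,0,-1],[0,3,0,0,0,0,-1],[0,3,0,0,0.01,0,-1],[0,3,0,0,0,0,-1],[0,3,0,0,0.01,0,-1],[0,3,0,0,0,0,-1],[0,3,0,0,0.01,0,-1],[0,3,0,0,0,0,-1],[0,3,0,0,0.01,0,-1],[0,3,0,0,0,0,-1]]'; python3 - <<'E'
from h import *
st()
E
```

```text
clock: 18.5
eef_pos: [517.0, 5.9, 202.5]
tcp_rot: [-1.571, -0.002, -1.162]
contact_force: [0.5, 0.8, -0.7]
opening: 0.199
t 18.5 p [517.    5.9 202.5] jig -0.2 0.6 yaw -1.1623 toolY [ 0.    -0.002 -1.   ] F [ 0.5  0.8 -0.7] M [0.24 0.17 0.09] open 0.199 q [ 0.01  0.2   1.88 -0.    1.07  1.17]
```

```bash
python3 -m crank '[[0,3,0,0,0.01,0,-1],[0,3,0,0,0,0,-1],[0,3,0,0,0.01,0,-1],[0,3,0,0,0,0,-1],[0,3,0,0,0.01,0,-1],[0,3,0,0,0,0,-1],[0,3,0,0,0.01,0,-1],[0,3,0,0,0,0,-1],[0,3,0,0,0.01,0,-1],[0,3,0,0,0,0,-1]]'; python3 - <<'E'
from h import *
st()
E
```

```text
clock: 19.33
eef_pos: [517.0, 5.9, 202.2]
tcp_rot: [-1.571, -0.002, -1.708]
contact_force: [-1.8, 2.1, 1.0]
opening: 0.202
t 19.33 p [517.    5.9 202.2] jig -0.3 0.7 yaw -1.7081 toolY [-0.001 -0.002 -1.   ] F [-1.8  2.1  1. ] M [ 0.4  -0.19  2.68] open 0.202 q [ 0.01  0.2   1.87 -0.    1.07  1.72]
```

The moment jumped to 2.68 N m, so the hard stop is here after about 3.5 rad. I'll confirm with a few more rows.

```bash
python3 -m crank '[[0,3,0,0,0,0,-1],[0,3,0,0,0,0,-1],[0,3,0,0,0,0,-1],[0,3,0,0,0,0,-1],[0,0,0,0,0,0,-1],[0,0,0,0,0,0,-1],[0,0,0,0,0,0,-1],[0,0,0,0,0,0,-1],[0,0,0,0,0,0,-1],[0,0,0,0,0,0,-1]]'; python3 - <<'E'
from h import *
st();look('10',(0,-40,120))
E
```

```text
clock: 20.17
eef_pos: [517.9, 5.5, 202.5]
tcp_rot: [-1.564, -0.015, -1.863]
contact_force: [-0.6, 1.4, -0.5]
opening: 0.204
t 20.17 p [517.9   5.5 202.5] jig 0.7 0.5 yaw -1.8633 toolY [ 0.002 -0.016 -1.   ] F [-0.6  1.4 -0.5] M [ 0.78 -0.06  6.02] open 0.204 q [ 0.02  0.2   1.87 -0.02  1.07  1.89]
```

View pics/m10.png

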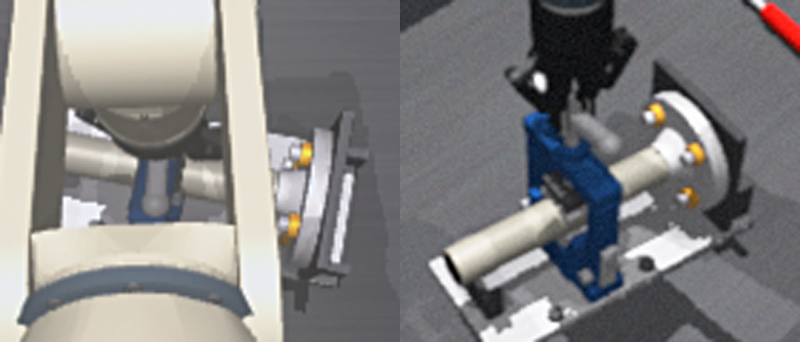

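Hard home: 6 N m with the pipe nipped, still butted. I'll unload the moment to find the zero-torque yaw, which tells elastic twist from slip.

```bash
python3 -m crank '[[0,-2,0,0,0,0,-1],[0,-2,0,0,0,0,-1],[0,-2,0,0,0,0,-1],[0,-2,0,0,0,0,-1],[0,-2,0,0,0,0,-1],[0,0,0,0,0,0,-1],[0,0,0,0,0,0,-1],[0,0,0,0,0,0,-1],[0,0,0,0,0,0,-1],[0,0,0,0,0,0,-1]]'; python3 - <<'E'
from h import *
st()
im=cv2.imread('pics/side10.png'); u,v=np.array(proj('side',w((0,0,240)))).astype(int);print(u-50,v-40);cv2.imwrite('pics/z10.png',cv2.resize(im[v-40:v+40,u-50:u+50],None,fx=7,fy=7,interpolation=cv2.INTER_CUBIC))
E
```

```text
clock: 21.1
eef_pos: [517.8, 5.9, 202.3]
tcp_rot: [-1.569, -0.003, -1.731]
contact_force: [0.6, 1.5, 0.4]
opening: 0.203
t 21.1 p [517.8   5.9 202.3] jig 0.6 0.8 yaw -1.7306 toolY [ 0.001 -0.004 -1.   ] F [0.6 1.5 0.4] M [ 0.47 -0.    1.75] open 0.203 q [ 0.01  0.2   1.87 -0.    1.07  1.74]
268 156
```

View pics/z10.png

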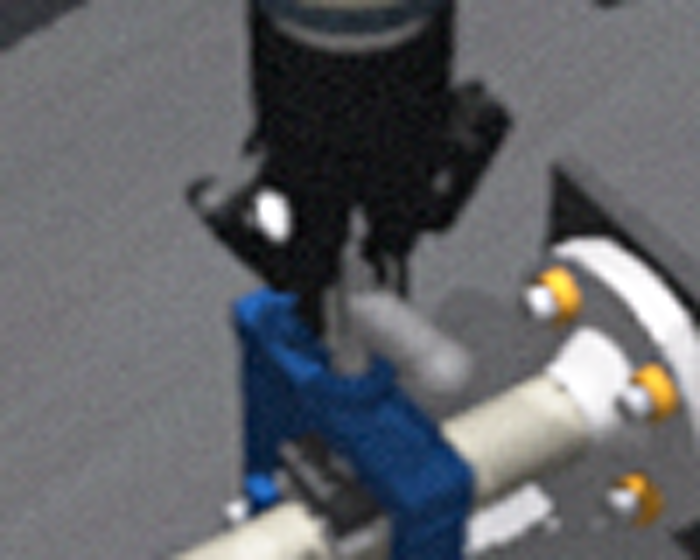

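```bash
python3 -m crank '[[0,-3,0,0,0,0,-1],[0,-5,0,0,-0.01,0,-1],[0,-5,0,0,-0.01,0,-1],[0,-5,0,0,-0.01,0,-1],[0,-5,0,0,-0.01,0,-1],[0,-5,0,0,-0.01,0,-1],[0,-5,0,0,-0.01,0,-1],[0,-5,0,0,-0.01,0,-1],[0,-5,0,0,-0.01,0,-1],[0,-5,0,0,-0.01,0,-1]]'; python3 - <<'E'
from h import *
st()
E
```

```text
clock: 21.93
eef_pos: [518.0, 6.5, 202.8]
tcp_rot: [-1.567, 0.002, -0.895]
contact_force: [-0.7, 1.7, -0.2]
opening: 0.199
t 21.93 p [518.    6.5 202.8] jig 0.6 1.5 yaw -0.8952 toolY [ 0.001  0.004 -1.   ] F [-0.7  1.7 -0.2] M [ 0.07 -0.02 -0.07] open 0.199 q [0.01 0.2  1.87 0.   1.07 0.9 ]
```

```bash
python3 -m crank '[[0,-5,0,0,-0.01,0,-1],[0,-5,0,0,-0.01,0,-1],[0,-5,0,0,-0.01,0,-1],[0,-5,0,0,-0.01,0,-1],[0,-5,0,0,-0.01,0,-1],[0,-5,0,0,-0.01,0,-1],[0,-5,0,0,-0.01,0,-1],[0,-4,0,0,-0.01,0,-1],[0,-2,0,0,0,0,-1],[0,0,0,0,0,0,-1]]'; python3 - <<'E'
from h import *
st()
E
```

```text
clock: 22.77
eef_pos: [517.5, 7.0, 203.5]
tcp_rot: [-1.56, 0.002, -0.177]
contact_force: [-0.2, 2.0, 0.3]
opening: 0.203
t 22.77 p [517.5   7.  203.5] jig 0.1 1.9 yaw -0.1773 toolY [ 0.     0.011 -1.   ] F [-0.2  2.   0.3] M [-0.01 -0.08  0.07] open 0.203 q [0.   0.2  1.87 0.01 1.07 0.17]
```

```bash
python3 -m crank '[[-0.2,-2,0,0,0,-0.05,-1],[-0.2,-2,0,0,0,-0.05,-1],[0,0,0,0,0,0,-1],[0,0,0,0,0,0,-1],[0,0,0,0,0,0,-1],[0,0,0,0,0,0,-1],[0,0,0,0,0,0,-1],[0,0,0,0,0,0,-1],[0,0,0,0,0,0,-1],[0,0,0,0,0,0,-1]]'; python3 - <<'E'
from h import *
st();look('11',(0,-40,150));
im=cv2.imread('pics/side11.png'); u,v=np.array(proj('side',w((0,-60,120)))).astype(int);cv2.imwrite('pics/z11.png',cv2.resize(im[v-45:v+45,u-55:u+55],None,fx=7,fy=6.6,interpolation=cv2.INTER_CUBIC))
E
```

```text
clock: 23.6
eef_pos: [517.4, 6.9, 203.5]
tcp_rot: [-1.563, 0.001, -0.129]
contact_force: [-0.8, 1.9, 0.6]
opening: 0.2
t 23.6 p [517.4   6.9 203.5] jig 0.0 1.8 yaw -0.1287 toolY [-0.     0.008 -1.   ] F [-0.8  1.9  0.6] M [ 0.13 -0.06  0.07] open 0.2 q [0.01 0.2  1.87 0.01 1.07 0.13]
```

View pics/m11.png

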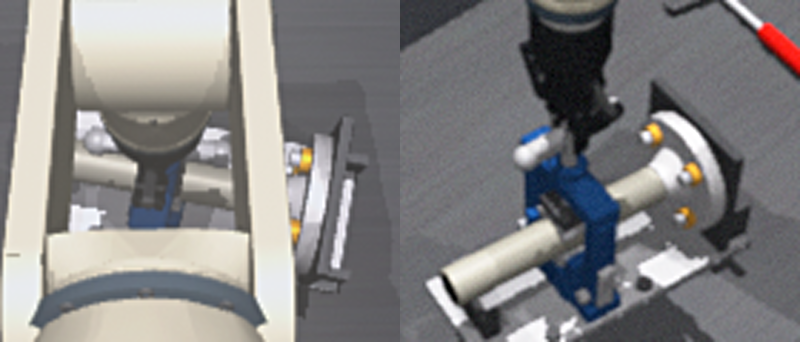

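View pics/z11.png

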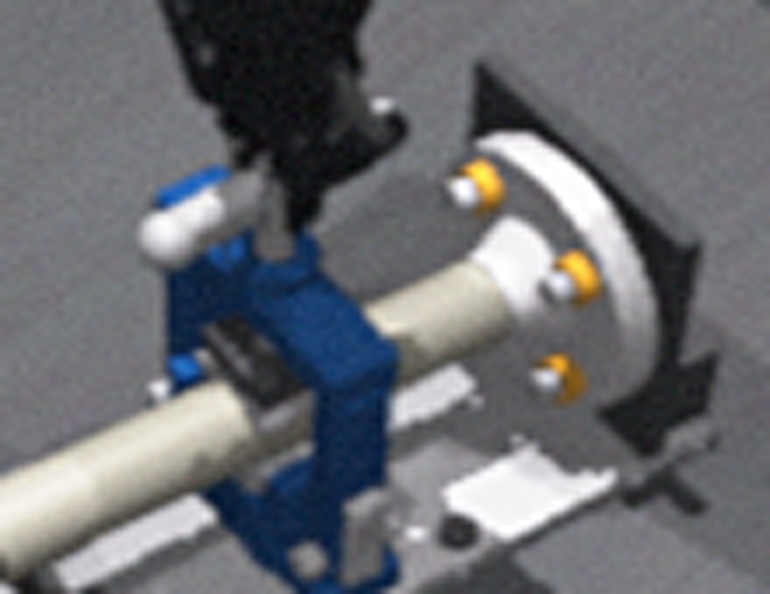

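```bash
python3 - <<'E'
from h import *
u,v=np.array(proj('side',w((0,-60,120)))).astype(int)
def ang(a,b,z):
    p=atz('side',*a,z);q=atz('side',*b,z); c=np.array([517.2,5.3]); 
    print(p[:2].round(1),q[:2].round(1),'len',np.linalg.norm(p-q).round(1),'angs',np.arctan2(*(p-q)[1::-1]),np.arctan2(*(p[:2]-c)[::-1]),np.arctan2(*(c-q[:2])[::-1]))
S=lambda x,y:(u-55+x/7,v-45+y/6.6)
ang(S(163,235),S(382,107),238)
H=lambda x,y:(268+x/7,156+y/7)
ang(H(272,215),H(449,367),236.5)
E
```

```text
[524.1  60.4] [516.3 -55.2] len 115.8 angs 1.5039145128617393 1.4466521598062838 1.5564509480041422
[ 5.694e+02 -3.000e-01] [460.8   8.8] len 109.0 angs -0.08390553356488824 -0.10722587712603142 -0.062273814782793216
```

The image-measured back-off is about 1.59 rad and the tool-measured figure about 1.55, so a quarter turn within error. The pipe is still at the neck and the residual moment is about zero. Handing in.

```bash
python3 - <<'E'
from h import *
print(order.sign_off()); st()
E
```

```text
the job is handed in; nothing more can be done
None
the job is handed in; nothing more can be done
```

I slid the pipe up against the flange neck, screwed the jaw hard home, backed it off a quarter turn, and handed in at about 24 s still gripping the T-handle.

- **Butting:** A final push to 22.5 N gave no further advance. The last picture shows the pipe end at the neck; I judged that by eye, with no gap measurement.
- **Screwing home:** I turned the handle about 3.5 rad clockwise until it stopped hard. Pressing on raised the moment to 6 N m.
- **Backing off:** The tool angle gives about 1.55 rad and the camera about 1.59 rad, against 1.57 rad for a quarter turn. I left that difference, which is within measuring error. The handle seems to have slipped about 0.05 rad in the fingers at the stop.
- **Pipe free:** At that back-off the jaw should stand about 1.1 mm clear. I worked this out from the thread pitch and did not try rolling the pipe. The moment left on the handle was about 0.07 N m, which is screw friction.

**Fingertip disagreement:** The fingertips turned out to be about 25 mm further back along the tool than `r.nose_length` implies. Because of that, my first two pushes passed over the pipe, and feeling for the tip height pressed it with about 5 N. I used the measured offset from then on.

The hammer, wire brush, magnet and pipe cap were never approached, though I did not check them individually at the end.

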